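# Set the can infeed and open its stop gate

## Task

The tall cans run next: with the fingertips, push the diverter flap fully across to its stop in front of the short can's lane, so that the tall can's lane is clear. Then push the stop gate by its end post to the left (seen from the robot), fully open to its stop. Only push, grasp nothing, and leave the cans, the loose knob and clamp on the deck and the other things on the table where they stand.

Things in the scene. Friction and masses are not known exactly. Their poses are not given: they have to be found in the camera images.
- infeed: Fixed unit: black deck plate 390 x 360 mm (x, y), top 14 mm above the table. Origin on its underside, 10 mm to -x of the middle; x points away from the robot (yaw to 0.3 rad), y left. Lanes lie at +y and -y of a rail on y = 0, x 0.06 to 0.20 m. Outer rails at y = +-0.105, x 0.20 to -0.07, then bending to y = +-0.07 at x = -0.12. Rails: 10 mm bars, tops at 55 mm. Outlet at -x, gate at x = -0.15.
- pivot (a point): Top of the upright pivot post of the diverter flap, 72 mm above the table, at x = 0.035, y = 0 of the infeed unit; the flap's cap, 26 mm across, sits around it. The flap turns about the vertical line through this point.
- blade (a point): Point on the diverter flap, 90 mm from its pivot axis, mid thickness, 44 mm above the table. The flap is an upright aluminium blade that reaches 125 mm from the pivot axis, 8 mm thick, from 20 to 68 mm above the table; at joint value 0 it points to -x of the infeed unit (towards the robot and the gate).
- diverter (a joint): Flap angle in rad: 0 = along the unit's -x, positive = free end swung to +y of the unit. Stops at -0.85 (free end close to the -y outer rail: -y lane shut) and +0.85 (+y lane shut). Starts between -0.25 and 0.25. Stiff by friction (about 0.1 N m), stays where it is left.
- gate_post (a point): Axis of the stop gate's -y end post, 48 mm above the table. Gate: upright aluminium plate, 100 mm along y, 6 mm thick, a round steel post 18 mm across at each end, posts from 20 to 76 mm above the table. Push this post to +y of the infeed unit from its -y side to open. The gate's track on the deck is 34 mm wide, its top 18 mm above the table.
- gate (a joint): Travel of the stop gate in m: 0 = shut across the outlet, 0.10 = fully open at its stop, moved to +y of the infeed unit. Starts between 0 and 0.012. Friction about 1.5 N, stays where it is left.
- tall_can_center (a point): Centre of the tall drinks can, aluminium, 66 mm across, 115 mm high, full; stands upright on the deck in one of the two lanes, x = 0.10 to 0.13 and y = +-0.053 of the infeed unit.
- short_can_center (a point): Centre of the short drinks can, aluminium, 53 mm across, 80 mm high, full; stands upright on the deck in the other lane.
- star_knob: Loose grey clamping knob, 34 mm across, 36 mm high, standing on the deck outside the rails; origin at its foot. Leave it alone.
- rail_clamp: Loose aluminium clamp block 30 x 28 mm, 38 mm high, standing on the deck outside the rails; origin at its foot. Leave it alone.
- wrench: Steel wrench lying on the table. Leave it alone.
- tape_roll: Cardboard-brown tape roll, 100 mm across, 48 mm high, on the table. Leave it alone.
- spray: White bottle, 66 mm across, 190 mm high, on the table. Leave it alone.
- carton: Small cardboard carton 130 x 100 x 80 mm on the table. Leave it alone.
- mug: White mug, 80 mm across, 90 mm high, on the table. Leave it alone.
Things that resemble listed ones, but are neither listed nor needed, are in the scene too. Leave any purple look-alike of the part that bears short_can_center alone.

How it is judged (in metres and radians):
On the way, in this order (a step that is already met when the one before it is completed fails the run):
1. the diverter flap shuts the short can's lane, with the stop gate still shut (((y of tall_can_center in the frame of infeed above 0.03 m and value of joint diverter below -0.79 rad) or (y of tall_can_center in the frame of infeed below -0.03 m and value of joint diverter above 0.79 rad)) and value of joint gate below 0.025 m), for 0.2 s.
2. the stop gate is fully open (value of joint gate above 0.095 m), for 0.2 s.
At the end, for the whole second after the job is handed in: The diverter flap is within 0.06 rad of its stop on the short can's side, the gate is within 5 mm of its open stop, both at rest; both cans stand upright within 15 mm of where they stood, and all other loose things are within 25 mm of where they were (((y of tall_can_center in the frame of infeed above 0.03 m and value of joint diverter below -0.79 rad) or (y of tall_can_center in the frame of infeed below -0.03 m and value of joint diverter above 0.79 rad)) and value of joint gate above 0.095 m and velocity of joint gate between -0.02 and 0.02 m/s and velocity of joint diverter between -0.02 and 0.02 rad/s and not (distance of tall_can_center from where it was at the start of the episode above 0.015 m) and not (distance of short_can_center from where it was at the start of the episode above 0.015 m) and angle between each of tall_can_center, short_can_center's own z axis and vertical below 0.1 rad and not (distance of star_knob from where it was at the start of the episode above 0.025 m) and not (distance of rail_clamp from where it was at the start of the episode above 0.025 m) and not (distance of wrench from where it was at the start of the episode above 0.025 m) and not (distance of tape_roll from where it was at the start of the episode above 0.025 m) and not (distance of spray from where it was at the start of the episode above 0.025 m) and not (distance of carton from where it was at the start of the episode above 0.025 m) and not (distance of mug from where it was at the start of the episode above 0.025 m)); the robot touches nothing.
It fails at once if a can is pushed along, lifted or carried (more than 15 mm) or tipped (distance of any of tall_can_center, short_can_center from where it was at the start of the episode above 0.015 m or angle between any of tall_can_center, short_can_center's own z axis and vertical above 0.2 rad).
It fails at once if another loose thing is moved or lifted by more than 25 mm (distance of any of star_knob, rail_clamp, wrench, tape_roll, spray, carton, mug from where it was at the start of the episode above 0.025 m).
It fails at once if the stop gate is opened (beyond 30 mm) before the flap shuts the short can's lane (value of joint gate above 0.03 m and not ((y of tall_can_center in the frame of infeed above 0.03 m and value of joint diverter below -0.79 rad) or (y of tall_can_center in the frame of infeed below -0.03 m and value of joint diverter above 0.79 rad))).
It also fails if it takes over 48 s, if anything falls off the work surface, if the arm or the gripper's body presses on something with over 40 N, if the wrist force passes 120 N, or if a joint passes its speed limit or range.

## Robot

A 7-joint arm with a two-finger parallel gripper is mounted at the origin on the work surface. World frame = base frame: x ahead of the robot, y to its left, z up, the work surface at z = 0. Lengths are in mm, angles in degrees, forces in N, time in s.
With the tool pointing down it reaches from about 350 to 900 mm from the base axis. Payload 8.1 kg.
Tool frame: the origin (TCP) lies at the very end of the fingers, on their centre line; the grasp point (between the pads) lies 19 mm behind it; z points along the fingers, y is the line along which they close (so a half turn about z gives the same grasp; the last joint's range is limited). The gripper opens to 85 mm and grips with 20 to 120 N. Pads are 22 mm wide; open, the fingers measure 114 mm over their backs; the gripper's body (76 mm by 85 mm) begins 54 mm behind the grasp point. The pads swing forward as they close: fully open they stand 13 mm farther back than shut.
Start: joints at [-74.92, 24.895, 1.432, 90.138, -0.665, 64.973, -4.303], TCP at [223.588, 583.652, 231.323] pointing down, gripper open.
Joint ranges: [-149.89, 149.89], [-25.12, 119.58], [-72.63, 75.52], [4.76, 147.25], [-75.54, 255.54], [6.69, 114.76], [-157.13, 157.13]. Speed limits (degrees/s): [127.2, 127.2, 172.46, 172.46, 180, 180, 180].

## Interface

Orientations are given as [roll, pitch, yaw] about the fixed x, y, z axes, in that order (R = Rz(yaw) Ry(pitch) Rx(roll)).
In Python, from station import env, monitor, eyes gives the robot as it stands. Calls block until the motion is done:
- env.move_ptp(position, orientation): joint-space move of the TCP to a pose.
- env.servo_line(position, velocity=150, rot=None): straight line of the TCP; rot=None keeps the orientation; velocity is the mean speed in mm/s.
- env.move_j(angles): joint-space move.
- env.gripper_to(opening, grip_force=None): opening from 0.0 (shut) to 1.0 (fully open); grip_force is the grip in N (None keeps the last); returns when the fingers have stopped.
- env.hold(seconds).
- env.solve_ik(position, orientation): joint angles nearest the present ones, or None.
- monitor.read_state(): the state.
- eyes.capture(name): name is "scene" or "top"; returns the picture (420x560x3 uint8, blue, green, red); there is no depth.
- eyes.camera_params(name): a dict with "fx", "fy", "cx", "cy" (pixels), "k1" (the pictures are not rectified: a ray, as slopes to the right and down, at radius r is drawn at 1 + k1 r^2 times it, then the intrinsics apply), "rvec" (rotation vector, rad) and "tvec" (3), from world to camera coordinates, as OpenCV has them. Camera axes: x right, y down, z forward; pixel columns grow to the right and rows downward; lengths in mm; the calibration is good to about 2 mm. A picture is of the moment at which its call begins. camera_params takes no time and is no camera call.
A pose or a line that the arm cannot do raises env.PlanningError and nothing moves.
- env.hand_in(): hands the job in; it is judged then, once.
The state is a dict: "time_s": time; "joint_positions": joint angles; "joint_velocities": joint speeds; "effort": joint torques, N m; "tcp_pos": TCP position; "eef_rot": TCP orientation; "wrist_force": force on the tool from outside, world axes, zero at the start; "moment": the same for the moment, N m; "width": opening from 0.0 (shut) to 1.0 (fully open); "finger_force": force on a finger pad.
Only numpy, scipy, OpenCV 4.12 (cv2) and the standard library are available. Lean on these libraries where they do the work, as an engineer would, in place of code of your own. Each camera call takes 0.05 s, during which the arm holds its last target. There are 200 camera calls.

## Working session

There is one attempt and no reset: what is moved stays moved. The work goes in short steps, each a Python script; the robot and the scene stay as the last script left them, time stands still between calls to the robot, and variables do not carry over. Pictures are saved under pics/ and viewed, at most 10 in all, crops included, and the job is handed in when it is done.

```bash
mkdir -p pics; ls; python3 - <<'E'
from station import env, monitor, eyes
import cv2
for n in ("scene","top"):
    cv2.imwrite(f"pics/{n}0.png",cv2.resize(eyes.capture(n),(784,588)))
    print(n,eyes.camera_params(n))
print(monitor.read_state()["time_s"],monitor.read_state()["eef_rot"])
E
```

```text
pics
scene {'fx': 501.76818841462057, 'fy': 501.76818841462057, 'cx': 279.0323127346532, 'cy': 207.90558438303847, 'k1': -0.05401136672714923, 'rvec': array([ 2.04183451,  1.32685902, -0.51408023]), 'tvec': array([-245.70088222, -297.66943847, 1690.84010815])}
top {'fx': 479.46957614316995, 'fy': 479.46957614316995, 'cx': 280.68080516539516, 'cy': 204.66959378880836, 'k1': -0.13412941912331436, 'rvec': array([ 2.14461257, -2.14440482,  0.12784859]), 'tvec': array([  15.71792491,  544.09655023, 1469.12391671])}
0.1 [-1.79917680e+02  7.54120186e-03  1.59038982e+02]
```

View pics/scene0.png

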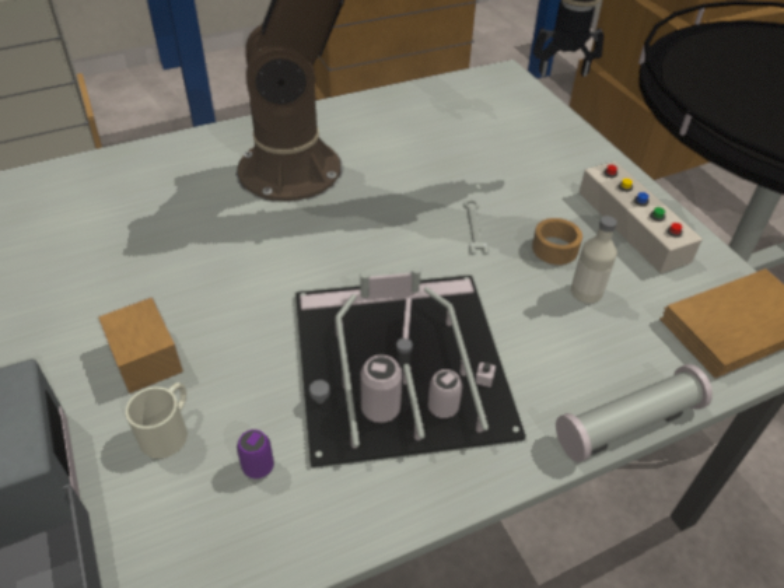

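View pics/top0.png

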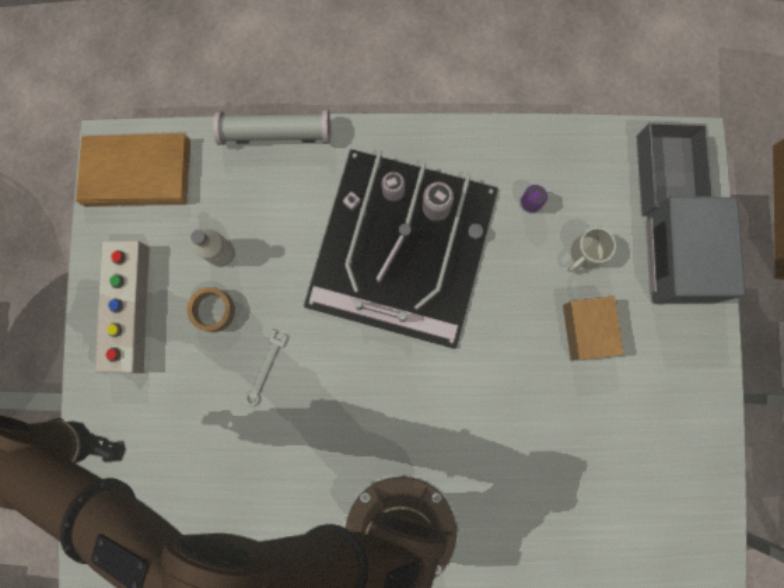

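Scene: in the top view the deck's corners are at (349,150), (497,187), (456,347) and (304,307). The pivot cap is at (405,229), the flap's free end at (379,279) and the gate posts at (361,305) and (403,316). The tall can (437,200) is in the −y lane and the short can (393,185) is in the +y lane, so the flap must swing to +y.

Possible mix-ups:
- **Short can:** real one at (393,185); purple look-alike at (533,198), outside the deck.
- **Flap:** blade at (392,254); the rails at (421,195), (363,220) and (455,240) look similar.
- **Gate −y post:** right post at (403,316) in the top view; the left post at (361,305) is the wrong one.

```bash
cat > h.py <<'E'
import numpy as np, cv2
from scipy.optimize import least_squares
from station import env, monitor, eyes
P={n:eyes.camera_params(n) for n in("scene","top")}
def K(n):
    p=P[n]; return np.array([[p["fx"],0,p["cx"]],[0,p["fy"],p["cy"]],[0,0,1]]),np.array([p["k1"],0,0,0,0.])
def proj(n,X): 
    k,d=K(n); return cv2.projectPoints(np.atleast_2d(np.array(X,float)),P[n]["rvec"],P[n]["tvec"],k,d)[0][:,0]
def ray(n,uv,z):
    k,d=K(n); u=cv2.undistortPoints(np.array([[uv]],float),k,d)[0,0]
    R=cv2.Rodrigues(P[n]["rvec"])[0]; c=-R.T@P[n]["tvec"]; v=R.T@np.array([u[0],u[1],1]); return c+v*(z-c[2])/v[2]
def unit(q,X):  # infeed pose q=(x,y,yaw) -> world
    X=np.atleast_2d(np.array(X,float)); c,s=np.cos(q[2]),np.sin(q[2])
    return np.c_[q[0]+c*X[:,0]-s*X[:,1], q[1]+s*X[:,0]+c*X[:,1], X[:,2]]
E
cat > fit.py <<'E'
from h import *
M=[[205,180,14],[205,-180,14],[-185,-180,14],[-185,180,14],[35,0,72]]
obs={"top":[(349,150),(497,187),(456,347),(304,307),(405,228)],"scene":[(520,437),(313,462),(296,287),(474,278),(404,344)]}
def res(q,ns=("top","scene")): return np.concatenate([(proj(n,unit(q,M))-np.array(obs[n])/1.4).ravel() for n in ns])
for ns in(("top",),("scene",),("top","scene")):
    r=least_squares(res,[650,0,-.25],args=(ns,),loss="soft_l1",x_scale=[10,10,.1]); print(ns,r.x.round(3),res(r.x,ns).round(1))
q=r.x; np.save("q.npy",q)
u=lambda X:(lambda d:[d[0]*np.cos(q[2])+d[1]*np.sin(q[2]),-d[0]*np.sin(q[2])+d[1]*np.cos(q[2])])(X[:2]-q[:2])
for nm,n,uv,z in [("tip","top",(379,279),68),("postL","top",(361,303),76),("postR","top",(403,316),76),("tall","top",(440,196),129),("short","top",(393,182),94),("knob","top",(476,231),50),("clamp","top",(351,199),52),("tip_s","scene",(408,298),68),("postR_s","scene",(365,278),76),("postL_s","scene",(416,274),76)]:
    X=ray(n,np.array(uv)/1.4,z); print(nm,X.round(),np.round(u(X)))
# overlay
for n,(x0,y0,w,h) in {"top":(200,95,170,160),"scene":(200,170,190,170)}.items():
    im=eyes.capture(n); im=cv2.resize(im,None,fx=4,fy=4,interpolation=cv2.INTER_CUBIC)
    ft=lambda X:np.round((proj(n,unit(q,X))+.5)*4).astype(int)
    cv2.polylines(im,[ft(M[:4])],True,(0,255,0),1)
    for s in(1,-1): cv2.polylines(im,[ft([[200,s*105,55],[-70,s*105,55],[-120,s*70,55]])],False,(0,255,255),1)
    for X in [[35,0,72],[-150,50,76],[-150,-50,76]]: cv2.circle(im,tuple(map(int,ft([X])[0])),4,(0,0,255),1)
    a=.2; cv2.polylines(im,[ft([[35,0,68],[35-125*np.cos(a),125*np.sin(a),68]])],False,(255,0,255),1)
    cv2.imwrite(f"pics/{n}1.png",cv2.resize(im[y0*4:(y0+h)*4,x0*4:(x0+w)*4],None,fx=.85,fy=.85))
E
python3 fit.py
```

```text
('top',) [ 6.327e+02 -1.125e+00 -2.600e-01] [ 0.  -1.3  0.4 -1.   0.5  0.6 -0.5  0.1 -0.4  1.2]
('scene',) [ 6.34514e+02 -5.80000e-02 -2.89000e-01] [ 3.6 -0.2 -3.9 -0.7  0.2  0.9 -0.  -3.4 -0.1  1.6]
('top', 'scene') [ 6.33789e+02  3.80000e-01 -2.72000e-01] [ 0.5 -2.1  0.5 -0.4 -0.9  0.8 -1.5 -1.2 -0.7  0.9  4.7 -1.7 -2.3 -0.1
 -0.7  1.5 -1.2 -4.2  0.1  1.3]
tip [557.  46.  68.] [-87.  23.]
postL [503.  85.  76.] [-149.   46.]
postR [474.  -7.  76.] [-152.  -50.]
tall [728. -87. 129.] [114. -58.]
short [770.  15.  94.] [127.  51.]
knob [ 668. -171.   50.] [  79. -156.]
clamp [743. 111.  52.] [ 75. 136.]
tip_s [563.  48.  68.] [-81.  27.]
postR_s [491.  -8.  76.] [-135.  -46.]
postL_s [519.  85.  76.] [-133.   51.]
```

View pics/top1.png

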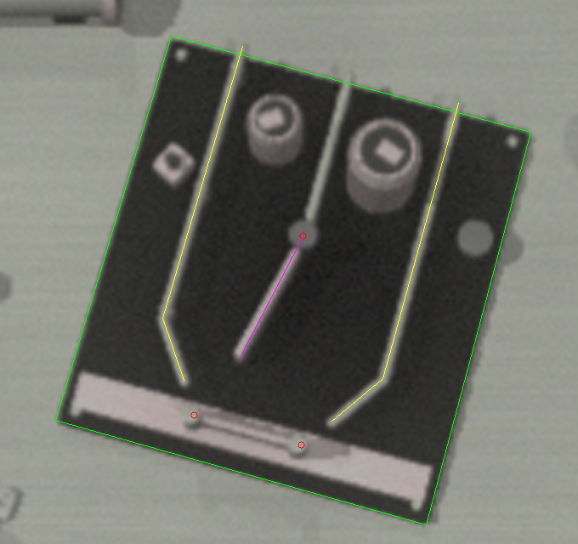

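View pics/scene1.png

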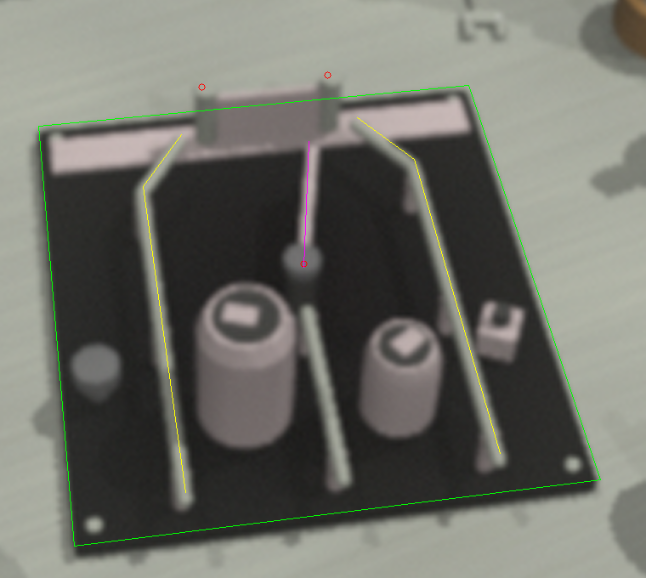

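The top overlay agrees to about 1 px (3 mm), with the pivot, rails and gate posts all on the model. The scene overlay is 2–3 px off because I clicked the corners poorly. I'll refit with the better crop points and check IK for the pushes.

```bash
cat > fit2.py <<'E'
from h import *
M=[[205,180,14],[205,-180,14],[-185,-180,14],[-185,180,14],[35,0,72],[-70,105,55],[-70,-105,55],[200,105,55],[200,-105,55],[-150,50,76],[-150,-50,76]]
obs={"top":[(171,37),(530,132),(427,523),(58,421),(303,235),(164,318),(385,380),(240,48),(457,107),(192,415),(301,445)],
"scene":[(597,482),(75,551),(38,127),(468,87),(302,252),(414,160),(142,188),(499,458),(182,497),(330,84),(207,98)]}
off={"top":(200,95),"scene":(200,170)}
def res(q,ns):
    m=np.array(M,float); m[-2:,1]+=q[3]
    return np.concatenate([(proj(n,unit(q,m))+.5-np.array(obs[n])/3.4-off[n]).ravel() for n in ns])
for ns in(("top",),("scene",),("top","scene")):
    r=least_squares(res,[634,0,-.27,5],args=(ns,),loss="soft_l1",x_scale=[10,10,.1,10]); print(ns,r.x.round(3));print(res(r.x,ns).reshape(-1,2).T.round(1))
    if ns==("top",): np.save("q.npy",r.x)
q=np.load("q.npy"); b=np.degrees(q[2])
for nm,X,y in [("f0",(-50,0,45),63),("f1",(-20,60,45),26),("g0",(-154,-90,40),90+b),("g1",(-154,30,40),90+b)]:
    w=unit(q,[X])[0]
    for k in(0,90,180,-90):
        s=env.solve_ik(list(w),[180,0,(y+k+180)%360-180]); print(nm,w.round(),k,None if s is None else np.round(s))
E
python3 fit2.py
```

```text
('top',) [ 6.3288e+02 -2.5300e-01 -2.6900e-01  2.1170e+00]
[[-0.1  0.1  0.2 -0.5  0.1 -0.4 -0.3  0.6  0.2  0.2 -0.2]
 [ 0.1 -0.2  0.5  0.3  0.4  0.3 -0.3 -0.3 -1.   0.  -0.1]]
('scene',) [ 6.36328e+02 -1.48300e+00 -2.73000e-01  3.82200e+00]
[[ 0.9 -0.8 -0.3  0.1  0.1 -0.1 -0.2 -0.   0.5  0.3 -0.5]
 [ 0.4 -0.5  0.4  0.1  4.4  0.6  0.4 -0.3 -0.4 -2.1 -2.8]]
('top', 'scene') [ 6.34396e+02 -7.17000e-01 -2.71000e-01  3.04700e+00]
[[ 0.3  0.4  0.2 -0.5  0.3 -0.2 -0.3  0.9  0.5 -0.  -0.5  0.8 -0.5 -0.4
  -0.1  0.1 -0.3 -0.2 -0.   0.7 -0.1 -0.9]
 [-0.5 -0.4  0.1 -0.3 -0.1 -0.3 -0.7 -0.8 -1.4 -0.6 -0.7 -0.5 -1.2 -0.
  -0.5  3.7 -0.  -0.2 -1.1 -1.1 -2.7 -3.3]]
f0 [585.  13.  45.] 0 [-31.  38.  36. 109. -31.  44.  -4.]
f0 [585.  13.  45.] 90 [-17.  34.  15. 107. -13.  40.  69.]
f0 [585.  13.  45.] 180 [ -4.  33.  -4. 106.   3.  40. 143.]
f0 [585.  13.  45.] -90 [-46.  51.  65. 110. -56.  59. -71.]
f1 [630.  63.  45.] 0 [-38.  44.  43. 102. -38.  50. -41.]
f1 [630.  63.  45.] 90 [-27.  39.  25. 101. -22.  45.  35.]
f1 [630.  63.  45.] 180 [-12.  37.   2.  99.  -2.  44. 107.]
f1 [630.  63.  45.] -90 [ -48.   55.   65.  103.  -57.   63. -115.]
g0 [461. -46.  40.] 0 [-23.  28.  30. 125. -26.  32.  11.]
g0 [461. -46.  40.] 90 [-17.  27.  21. 125. -18.  31.  92.]
g0 [461. -46.  40.] 180 [ 43.  41. -61. 120.  49.  49. 116.]
g0 [461. -46.  40.] -90 [-33.  32.  44. 126. -39.  36. -66.]
g1 [492.  70.  40.] 0 [-34.  30.  27. 121. -24.  34.  -6.]
g1 [492.  70.  40.] 90 [-23.  28.  11. 120. -10.  33.  70.]
g1 [492.  70.  40.] 180 [ -8.  28.  -8. 119.   7.  34. 144.]
g1 [492.  70.  40.] -90 [-41.  32.  37. 121. -33.  37. -87.]
```

```bash
cat > flap.py <<'E'
from h import *
q=np.load("q.npy")
def pose(a,off,z,r=90):
    X=[35-r*np.cos(a)-off*np.sin(a), r*np.sin(a)-off*np.cos(a), z]
    return list(unit(q,[X])[0]),[180,0,float(np.degrees(np.pi/2-a+q[2]))]
F=lambda:np.array(monitor.read_state()["wrist_force"])
if __name__=="__main__":
    T=lambda:monitor.read_state()["time_s"]
    env.gripper_to(0.0)
    s=monitor.read_state()["tcp_pos"]; env.servo_line([s[0],s[1],285],velocity=200)
    p,o=pose(.2,35,200); env.move_ptp(p,o); print(T())
    p,o=pose(.2,35,40); env.servo_line(p,velocity=150); f0=F(); print(T(),monitor.read_state()["tcp_pos"],f0)
    for a in [.2,.4,.6,.72,.78,.81,.83,.85,.87,.89,.91,.93]:
        p,o=pose(a,15,40); env.servo_line(p,velocity=60,rot=o); f=F()-f0
        print(a,round(T(),2),f.round(1))
        if np.linalg.norm(f[:2])>10: break
    cv2.imwrite("pics/top2.png",cv2.resize(eyes.capture("top")[80:260,190:390],(780,702))[:600])
E
python3 flap.py
```

```text
3.8167
5.0333 [ 5.71160936e+02 -2.15049721e-01  4.07890750e+01] [ 1.25706409 -0.61319534 -0.39942954]
0.2 5.52 [-1.   0.7  0.9]
0.4 5.97 [-1.9  0.6 -0.1]
0.6 6.42 [-1.2  0.4 -0.2]
0.72 6.75 [-1.4  0.1  0.3]
0.78 7.0 [-1.6  1.   0.5]
0.81 7.25 [-1.2  0.5  0.3]
0.83 7.5 [-1.3  0.   1. ]
0.85 7.75 [-1.7  0.8  0.7]
0.87 8.0 [-4.2 -0.4  1.5]
0.89 8.25 [-9.9 -2.7  4.9]
```

The contact force rose sharply at about 0.88 rad, so the flap is on its stop. Next I back off, go above the gate's −y side and look.

```bash
python3 - <<'E'
from flap import *
p,o=pose(.85,40,40); env.servo_line(p,velocity=100)
p[2]=150; env.servo_line(p,velocity=200)
w=list(unit(q,[[-154,-95,150]])[0]); ob=[180,0,float(np.degrees(np.pi/2+q[2]))]
env.servo_line(w,velocity=200,rot=ob)
w[2]=90; env.servo_line(w,velocity=150)
print(monitor.read_state()["time_s"],monitor.read_state()["tcp_pos"],w)
a=.85; 
im=[]
for n,(x0,y0) in {"top":(195,90),"scene":(195,165)}.items():
    c=cv2.resize(eyes.capture(n),None,fx=2.2,fy=2.2,interpolation=cv2.INTER_CUBIC)
    t=proj(n,unit(q,[[35-125*np.cos(a),125*np.sin(a),68],w and [-150,-48,76]]))*2.2
    for u in t: cv2.circle(c,tuple(int(v) for v in u),3,(0,0,255),1)
    im.append(c[int(y0*2.2):int(y0*2.2)+400,int(x0*2.2):int(x0*2.2)+395])
cv2.imwrite("pics/both3.png",np.hstack(im))
E
```

```text
11.025 [459.48272996 -51.0237474   90.06052154] [np.float64(459.18774584768113), np.float64(-50.96817233405684), 90]
```

View pics/both3.png

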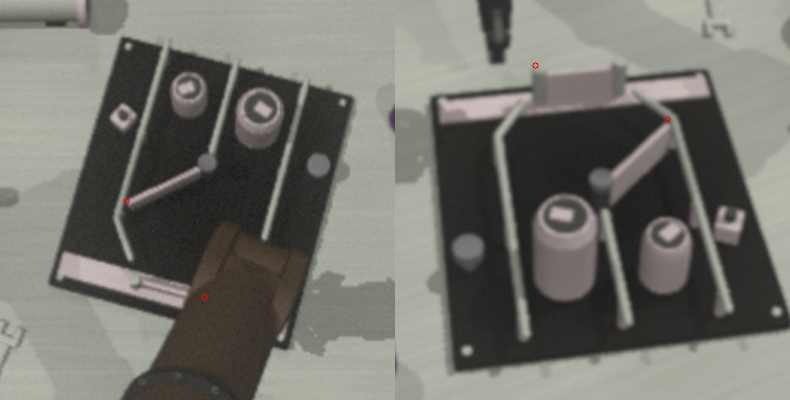

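The flap tip at (127,202) top and (667,119) scene sits on the prediction for 0.85 rad, beside the +y rail. The cans and loose parts have not moved, and the fingers hang clear on the −y side of the gate post. Now I push the gate.

```bash
python3 - <<'E'
from flap import *
print("tip",proj("scene",monitor.read_state()["tcp_pos"]).round(1),"seen (241.4,193.6)")
W=lambda y,z=40:list(unit(q,[[-153,y,z]])[0])
env.servo_line(W(-95),velocity=100); f0=F(); d=unit([0,0,q[2]],[[0,1,0]])[0]
for y in [-72,-60,-40,-20,0,15,22,26,28,30,32,34,36,38,40]:
    env.servo_line(W(y),velocity=70); f=F()-f0; print(y,round(monitor.read_state()["time_s"],2),f.round(1),round(f@d,1))
    if np.linalg.norm(f)>(9 if y>15 else 15): break
E
```

```text
tip [[241.  191.6]] seen (241.4,193.6)
-72 12.25 [-0.1 -0.8 -0.9] -0.8
-60 12.57 [-0.3 -0.2 -1.1] -0.2
-40 13.01 [ 0.3 -0.4 -0.4] -0.3
-20 13.44 [1.  0.6 0.9] 0.8
0 13.88 [ 0.4 -0.5  0.4] -0.4
15 14.24 [ 0.5 -0.7 -0.3] -0.5
22 14.49 [-0.8 -0.3 -0.3] -0.5
26 14.74 [ 0.3 -0.1 -1.2] -0.1
28 14.99 [ 0.4 -0.  -0.6] 0.1
30 15.24 [ 0.6 -0.4  0.3] -0.3
32 15.49 [-1.5 -5.8  2. ] -6.0
34 15.74 [ -3.2 -11.1   5.4] -11.6
```

The force rose sharply at finger y ≈ 31–34, which matches post y ≈ 51–54, i.e. the gate's open stop. I back off, lift and check.

```bash
python3 - <<'E'
from flap import *
W=lambda x,y,z=40:list(unit(q,[[x,y,z]])[0])
env.servo_line(W(-153,5),velocity=100); env.servo_line(W(-153,5,200),velocity=200); env.servo_line(W(-230,-120,250),velocity=200)
im=[];a=.85
for n,(x0,y0) in {"top":(195,90),"scene":(195,165)}.items():
    c=cv2.resize(eyes.capture(n),None,fx=2.2,fy=2.2,interpolation=cv2.INTER_CUBIC)
    for u in proj(n,unit(q,[[35-125*np.cos(a),125*np.sin(a),68],[-150,50,76],[-150,150,76]]))*2.2: cv2.circle(c,tuple(int(v) for v in u),3,(0,0,255),1)
    im.append(c[int(y0*2.2):int(y0*2.2)+400,int(x0*2.2):int(x0*2.2)+395])
cv2.imwrite("pics/both4.png",np.hstack(im)); print(monitor.read_state()["time_s"])
E
```

```text
18.1583
```

View pics/both4.png

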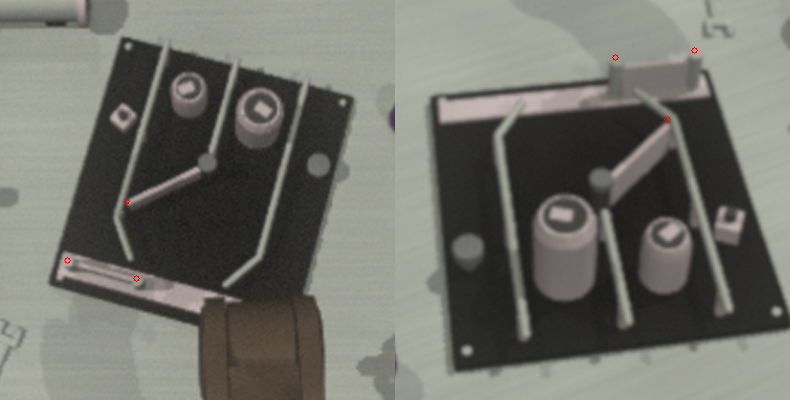

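The gate posts in this picture could read a few mm short of the stop, so I'll measure the travel by template matching.

```bash
python3 - <<'E'
from flap import *
A=cv2.imread("pics/top0.png",0); B=cv2.resize(eyes.capture("top"),(784,588)); cv2.imwrite("pics/topf.png",B); B=B[:,:,]; B=cv2.cvtColor(B,cv2.COLOR_BGR2GRAY)
up=lambda I:cv2.resize(I,None,fx=4,fy=4,interpolation=cv2.INTER_CUBIC)
for yp in (50,-50):
    c=(proj("top",unit(q,[[-150,yp+q[3],76]]))[0]+.5)*1.4; g=(proj("top",unit(q,[[-150,yp+100,76]]))[0]+.5)*1.4
    for h in (7,9,12):
        x,y=np.round(c).astype(int); t=up(A)[(y-h)*4:(y+h)*4,(x-h)*4:(x+h)*4]
        X,Y=np.round(g).astype(int)-h-10; r=cv2.matchTemplate(up(B)[Y*4:(Y+2*h+20)*4,X*4:(X+2*h+20)*4],t,cv2.TM_CCOEFF_NORMED)
        _,s,_,l=cv2.minMaxLoc(r); n=np.array([X,Y])+np.array(l)/4-(np.array([x,y])-h)
        a=ray("top",c/1.4-.5,76); b=ray("top",(c+n)/1.4-.5,76); d=unit([0,0,-q[2]],[b-a])[0]
        print(yp,h,round(s,2),d.round(1))
G=cv2.imread("pics/topf.png"); cv2.imwrite("pics/gate5.png",cv2.resize(G[250:330,250:350],(750,600),interpolation=cv2.INTER_CUBIC))
E
```

```text
50 7 0.89 [ 0.7 90.8  0. ]
50 9 0.89 [ 0.4 85.6  0. ]
50 12 0.92 [-0.1 76.9  0. ]
-50 7 0.94 [ 0.8 94.   0. ]
-50 9 0.97 [ 0.4 93.3  0. ]
-50 12 0.97 [ 0.4 93.3  0. ]
```

View pics/gate5.png

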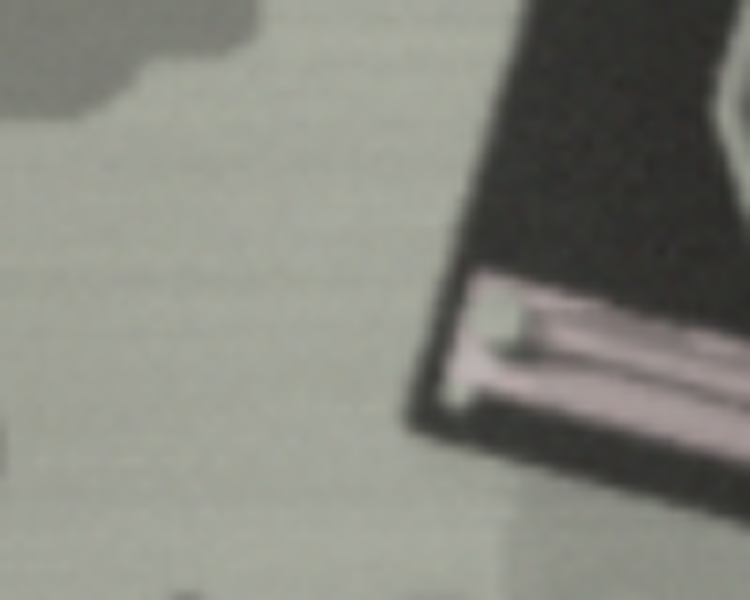

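```bash
python3 - <<'E'
from flap import *
W=lambda x,y,z=40:list(unit(q,[[x,y,z]])[0])
d=unit([0,0,q[2]],[[0,1,0]])[0]
env.servo_line(W(-153,8,200),velocity=250); env.servo_line(W(-153,8),velocity=200); f0=F()
for y in [24,28,30,32,34,36,38]:
    env.servo_line(W(-153,y),velocity=50); f=(F()-f0)@d; t=np.array(monitor.read_state()["tcp_pos"])
    print(y,round(f,1),"actual y",round(unit([0,0,-q[2]],[t-[q[0],q[1],0]])[0][1],1))
    if abs(f)>18: break
env.servo_line(W(-153,5),velocity=80); env.servo_line(W(-153,5,200),velocity=200); env.servo_line(W(-230,-120,250),velocity=200)
B=eyes.capture("top"); cv2.imwrite("pics/top6.png",cv2.resize(B[80:280,160:440],(784,560))); print(monitor.read_state()["time_s"])
E
```

```text
24 0.8 actual y 24.5
28 0.4 actual y 28.2
30 0.5 actual y 30.0
32 -4.1 actual y 30.7
34 -11.7 actual y 30.8
36 -18.7 actual y 30.9
24.1167
```

View pics/top6.png

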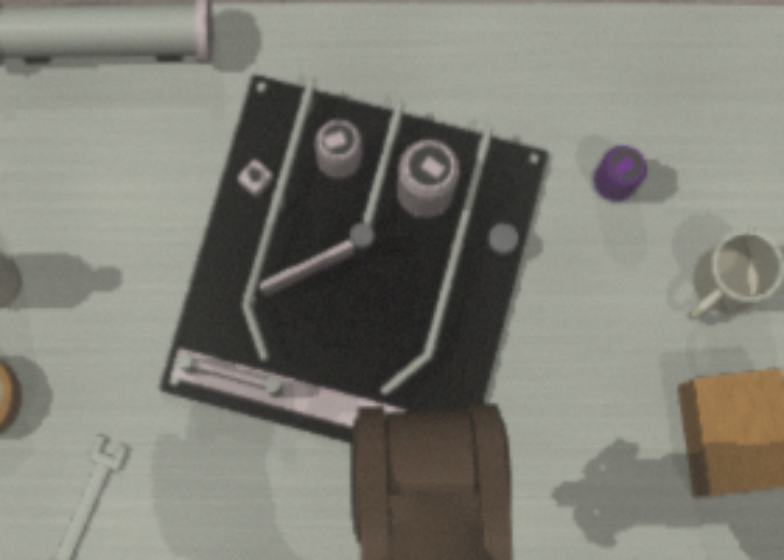

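The fingertips stopped dead at y = 30.8 mm, against 30 mm expected, as the force rose to 19 N. So the gate is on its hard stop, with its posts at (186,363) and (276,385). The flap tip (265,290) is at the +y rail and everything else is in place, so I'm handing in.

```bash
python3 -c "
from station import env
env.hold(0.5); print(env.hand_in())"
```

```text
the job is handed in; nothing more can be done
None
```

The job is handed in, though no verdict came back: the flap is on its stop shutting the short can's lane, the gate is on its open stop, and the last picture shows the cans and loose parts in view unmoved (about 25 s of the 48 s used).

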